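# Open the sanding-block case and pack the blocks

### The arm

A 6-joint arm with a two-finger parallel gripper is mounted at the origin on the work surface. World frame = base frame: x ahead of the robot, y to its left, z up, the work surface at z = 0. Lengths are in m, angles in degrees, forces in N, time in s.
With the tool pointing down it reaches from about 0.4 to 0.825 m from the base axis. Payload 7 kg.
Tool frame: the origin (TCP) lies midway between the tips of the shut fingers; the grasp point (between the pads) lies 19 mm behind it; z points along the fingers, y is the direction in which the jaws open and shut (so a half turn about z gives the same grasp; the last joint's range is limited). The gripper opens to 88 mm and grips with 3 to 60 N. Pads are 19 mm wide; open, the fingers measure 130 mm over their backs; the gripper's body (78 mm by 193 mm) begins 47 mm behind the grasp point.
Start: joints at [-57.92, 20.546, 0.682, 0, -70.136, -16.507], TCP at [0.181, -0.65, 0.227] pointing down, gripper open.
Joint ranges: [-176.03, 176.03], [-82.01, 121.73], [-58.28, 71.71], [-173.87, 95.51], [-174.79, -0.11], [-173.66, 173.66]. Speed limits (degrees/s): [136.94, 136.94, 172.46, 180, 180, 180].

### API

Orientations are given as a 3x3 rotation matrix whose columns are the frame's x, y, z axes.
In Python, from rig import robot gives the robot as it stands. Calls block until the motion is done:
- robot.goto(position, orientation): joint-space move of the TCP to a pose.
- robot.servo_line(position, ori=None, speed=0.15): straight line of the TCP; ori=None keeps the orientation; speed is the mean speed in m/s.
- robot.movej(angles): joint-space move.
- robot.move_gripper(opening): opening from 0.0 (shut) to 1.0 (fully open); the grip force is fixed at half the most; returns when the fingers have stopped.
- robot.dwell(seconds).
- robot.ik(position, orientation): joint angles nearest the present ones, or None.
- robot.grab_frame(name): name is "scene" or "side" or "wrist"; returns (picture, depth): 400x640x3 uint8, red, green, blue; 400x640 float32, m along the optical axis (not along the pixel's ray), 0 where there is no reading.
- robot.camera_info(name): a dict with "vfov" (degrees; the focal length in pixels is half the picture's height over the tangent of half this angle, whatever the lens; pixels are square), "cx", "cy" (the principal point, pixels), "view" (4x4, takes a point from world to camera coordinates); the wrist camera has in their place "T_tool_cam" (4x4, takes a point from camera to tool coordinates, whose origin is the TCP and whose axes are the flange's). Camera axes: x right, y down, z forward; pixel columns grow to the right and rows downward; lengths in m; the calibration is good to about 2 mm. A picture is of the moment at which its call begins: read the wrist's pose just before it. camera_info takes no time and is no camera call.
A pose or a line that the arm cannot do raises robot.Unreachable and nothing moves.
- robot.job_done(): hands the job in, once; it reports no verdict.
Readings, each from a call of its own:
- robot.read_t(): time.
- robot.read_qpos(): joint angles.
- robot.read_qvel(): joint speeds.
- robot.read_effort(): joint torques, N m.
- robot.read_position(): TCP position.
- robot.read_tcp_rot(): TCP orientation.
- robot.read_force(): force on the tool from outside, world axes, zero at the start.
- robot.read_ft_torque(): the same for the moment, N m.
- robot.read_grip_width(): opening from 0.0 (shut) to 1.0 (fully open).
Only numpy, scipy, OpenCV 4.12 (cv2) and the standard library are available. Lean on these libraries where they do the work, as an engineer would, in place of code of your own. Each camera call takes 0.05 s, during which the arm holds its last target.

### The job

Swing the lid of the wooden case on the bench up and over until it stays wide open by itself, then put the three cork-soled sanding blocks away in its tray. All three must stand side by side, cork down and flat on the tray's floor, with the lid still open; leave the other things on the bench where they are.

Things in the scene. Friction and masses are not known exactly. Their poses are not given: they have to be found in the camera images.
- case: Wooden case fixed to the bench: open tray under a deep hinged lid, same wood. Origin: centre of the tray's underside, at bench height; x points from the lip side (front, towards the robot) to the hinge side, y along the hinge, z up. Tray centred on it: outside 76 (x) x 146 (y) mm, walls 6 mm, floor top at z = 8 mm, rim at z = 34 mm; inside 64 (x) x 134 (y) mm, 26 mm deep.
- lid (a joint): Lid angle, rad: 0 shut, growing as it opens, 2.2 wide open on its stop. Hinge line along the case's y at x = +38, z = +34 mm in the case frame (rear edge of the rim). No catch, spring or handle; the lid weighs 0.26 to 0.56 kg, falls shut if let go below about 1.0 rad and falls fully open by itself once past its balance point (from 1.35 surely).
- lid_lip (a point): Middle of the lower front edge of the lid's lip; moves with the lid. Lid when shut, in the case frame: a shell open underneath, 146 mm wide, flat top at z = 84 mm, front wall at x = -38 mm; its 8 mm top board overhangs that wall by 18 mm along the whole front as a lip, underside z = 76 mm, edge (this point) x = -56 mm. Free space below the lip: fingertips can reach under from the front.
- narrow_center (a point): Centre (31 mm above its underside) of the narrow sanding block: a plain upright wooden block with a cork sole underneath, 60 mm in its own x, 32 mm in its own y, 62 mm tall; 0.07 to 0.19 kg, loose on the bench. The three blocks differ only in width (32/42/54 mm). Stood in the tray the top is 36 mm above the rim.
- middle_center (a point): Centre (31 mm above its underside) of the middle sanding block: a plain upright wooden block with a cork sole underneath, 60 mm in its own x, 42 mm in its own y, 62 mm tall; 0.07 to 0.19 kg, loose on the bench. The three blocks differ only in width (32/42/54 mm). Stood in the tray the top is 36 mm above the rim.
- wide_center (a point): Centre (31 mm above its underside) of the wide sanding block: a plain upright wooden block with a cork sole underneath, 60 mm in its own x, 54 mm in its own y, 62 mm tall; 0.07 to 0.19 kg, loose on the bench. The three blocks differ only in width (32/42/54 mm). Stood in the tray the top is 36 mm above the rim.
- glue: Bystander, to be left alone: white glue bottle, 56 mm across, 150 mm tall, standing; origin at its underside.
- jar: Bystander, to be left alone: amber screw-top jar, 66 mm across, 85 mm tall; origin at its underside.
- hammer: Bystander, to be left alone: hammer lying flat, 260 mm long; origin at its underside.
- screwdriver: Bystander, to be left alone: screwdriver lying flat, 200 mm long; origin at its underside.
- tape: Bystander, to be left alone: grey tape measure, 62 x 38 x 58 mm; origin at its underside.
- pencil: Bystander, to be left alone: flat carpenter's pencil, 190 mm long, 8 mm thick; origin at its underside.
- offcut: Bystander, to be left alone: thin wooden offcut lying flat, 120 x 45 x 18 mm; origin at its underside.
Mind the look-alikes: they are no part of the job. What is shaped like the part that bears middle_center but red is not meant. Leave any pink look-alike of the part that bears narrow_center alone.

How it is judged (in metres and radians):
On the way:
1. the lid rests wide open on its stop with the robot clear of it (value of joint lid above 2.1 rad and contact force between each of the arm, the fingers and lid below 0.2 N), for 0.2 s.
At the end, for the whole second after the job is handed in: The lid is open beyond 2.0 rad, and each of the three blocks is at rest in the tray, upright with its cork sole down (within 0.06 rad), its sole on the tray's floor (within about 3 mm) (value of joint lid above 2 rad and z of narrow_center in the frame of case between 0.036 and 0.0425 m and x of narrow_center in the frame of case between -0.012 and 0.012 m and y of narrow_center in the frame of case between -0.056 and 0.056 m and angle between each of narrow_center, middle_center, wide_center's own z axis and vertical below 0.06 rad and linear speed of each of block_narrow, block_middle, block_wide below 0.02 m/s and z of middle_center in the frame of case between 0.036 and 0.0425 m and x of middle_center in the frame of case between -0.012 and 0.012 m and y of middle_center in the frame of case between -0.056 and 0.056 m and z of wide_center in the frame of case between 0.036 and 0.0425 m and x of wide_center in the frame of case between -0.012 and 0.012 m and y of wide_center in the frame of case between -0.056 and 0.056 m); the robot touches nothing.
It fails at once if a bystander (glue, jar, hammer, screwdriver, tape measure, pencil or offcut) is moved more than 40 mm from where it stood (distance of any of glue, jar, hammer, screwdriver, tape, pencil, offcut from where it was at the start of the episode above 0.04 m).
It also fails if it takes over 72 s, if anything falls off the work surface, if the arm or the gripper's body presses on something with over 40 N, if the wrist force passes 120 N, or if a joint passes its speed limit or range.

## Working session

There is one attempt and no reset: what is moved stays moved. The work goes in short steps, each a Python script; the robot and the scene stay as the last script left them, time stands still between calls to the robot, and variables do not carry over. Pictures are saved under pics/ and viewed, and the job is handed in when it is done.

```bash
ls; mkdir -p pics; python3 - <<'E'
from rig import robot
import cv2,numpy as np
for n in ["scene","side","wrist"]:
    im,d=robot.grab_frame(n); cv2.imwrite(f"pics/{n}0.png",im[:,:,::-1]); np.savez(f"{n}0.npz",im=im,d=d)
    print(n,robot.camera_info(n),(d>0).mean())
print(robot.read_t())
E
```

```text
pics
scene {'vfov': 43.14619894009467, 'cx': 327.560631151336, 'cy': 198.06876708365576, 'view': array([[-0.71095085,  0.7030022 , -0.01835184,  0.39142523],
       [ 0.4975279 ,  0.48436764, -0.71962072, -0.18081284],
       [-0.49700591, -0.52074552, -0.6941248 ,  1.6154735 ],
       [ 0.        ,  0.        ,  0.        ,  1.        ]])} 0.99403125
side {'vfov': 52.42928084840404, 'cx': 318.6203800189698, 'cy': 201.15255112042146, 'view': array([[-0.78500126, -0.6190056 ,  0.0245986 ,  0.37573158],
       [-0.33909145,  0.39611498, -0.85329357,  0.27353883],
       [ 0.51844962, -0.6781777 , -0.52085026,  0.91606616],
       [ 0.        ,  0.        ,  0.        ,  1.        ]])} 0.9962734375
wrist {'vfov': 70.3343040846335, 'cx': 321.1385205512441, 'cy': 199.6572297622826, 'T_tool_cam': array([[-3.88187891e-04, -9.65823060e-01, -2.59201980e-01,
         6.99387589e-02],
       [ 9.99999745e-01, -5.30131250e-04,  4.77717006e-04,
         3.21806105e-04],
       [-5.98801170e-04, -2.59201728e-01,  9.65823020e-01,
        -1.57255645e-01],
       [ 0.00000000e+00,  0.00000000e+00,  0.00000000e+00,
         1.00000000e+00]])} 0.98140625
0.15
```

View pics/scene0.png

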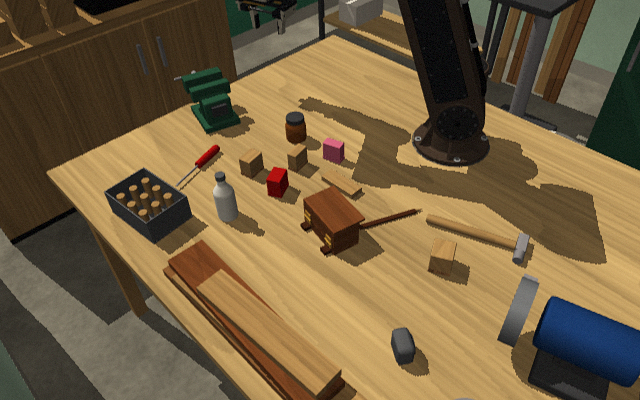

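View pics/side0.png

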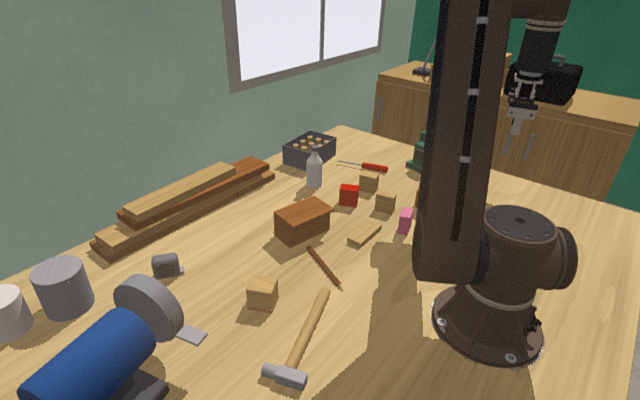

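View pics/wrist0.png

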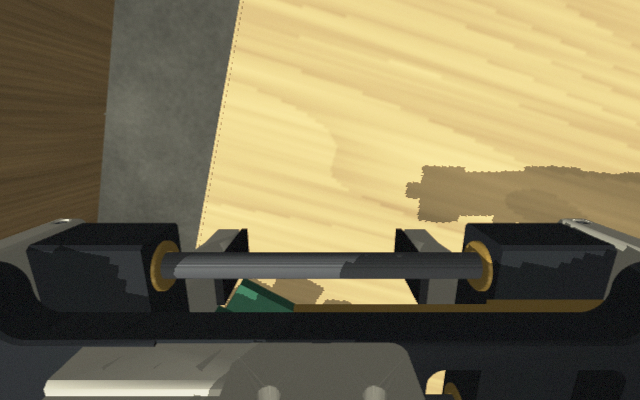

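The scene view shows the case at about (335,218), with wood blocks at (251,162), (298,157) and (442,257). The red look-alike is at (278,181) and the pink one at (333,150). Next I'll turn the depth pixels into world points and look at the top faces.

```bash
cat > h.py <<'E'
import numpy as np, cv2
from rig import robot
def cloud(n,im,d,T=None):
    """world points per pixel. T: tool pose 4x4 for wrist"""
    c=robot.camera_info(n); f=200/np.tan(np.radians(c["vfov"]/2))
    v,u=np.mgrid[0:400,0:640]
    P=np.stack([(u-c["cx"])/f*d,(v-c["cy"])/f*d,d,np.ones_like(d)],-1)
    M=np.linalg.inv(c["view"]) if "view" in c else T@c["T_tool_cam"]
    return (P@M.T)[...,:3]
def toolT():
    T=np.eye(4);T[:3,:3]=robot.read_tcp_rot();T[:3,3]=robot.read_position();return T
E
python3 - <<'E'
from h import *
for n in ["scene","side"]:
    z=np.load(n+"0.npz"); im,d=z["im"],z["d"]; W=cloud(n,im,d)
    tab=W[(abs(W[...,2])<.01)&(W[...,0]>.3)&(W[...,0]<.8)&(abs(W[...,1])<.4)]
    print(n,"table z",np.median(tab[:,2]),tab[:,2].std())
    for lo,hi,nm in [(.052,.070,"block top"),(.076,.092,"lid top"),(.012,.026,"low")]:
        m=((W[...,2]>lo)&(W[...,2]<hi)&(d>0)&(W[...,0]>.15)&(W[...,0]<.95)&(abs(W[...,1])<.6)).astype(np.uint8)
        k,l,s,c=cv2.connectedComponentsWithStats(m)
        for i in range(1,k):
            if s[i,4]<40: continue
            p=W[l==i]; r=cv2.minAreaRect(p[:,:2].astype(np.float32)*1000)
            print(nm,s[i,:5],c[i].round(),"c",np.round(r[0]),np.round(r[1]),round(r[2],1),"z",p[:,2].mean().round(4),p[:,2].std().round(4),im[l==i].mean(0).round())
E
```

```text
scene table z -0.0007062497052510164 0.0022842573772169843
block top [211 106  21  12  88] [222. 112.] c [ 454. -583.] [23. 72.] 83.0 z 0.061 0.0049 [21. 25. 22.]
block top [285 122  21  10 105] [295. 127.] c [ 340. -357.] [36. 63.] 49.1 z 0.06 0.0046 [76. 41. 16.]
block top [323 138  21  13 166] [333. 144.] c [ 320. -208.] [38. 60.] 19.3 z 0.0597 0.003 [176.  84. 103.]
block top [287 144  20  17 175] [296. 151.] c [ 421. -262.] [65. 34.] 15.5 z 0.0596 0.0031 [144. 109.  63.]
block top [239 149  23  17 227] [250. 157.] c [ 533. -341.] [63. 47.] 15.3 z 0.0598 0.003 [154. 117.  68.]
block top [266 167  21  18 248] [276. 176.] c [ 533. -221.] [66. 43.] 25.9 z 0.06 0.0029 [150.  16.  14.]
block top [107 171  76  32 606] [143. 188.] c [ 840. -409.] [120. 177.] 6.2 z 0.0615 0.005 [70. 58. 41.]
block top [129 186   9   9  62] [133. 190.] c [ 849. -457.] [20. 25.] 13.2 z 0.0629 0.0038 [118.  89.  51.]
block top [140 193   9  10  66] [144. 197.] c [ 843. -408.] [22. 24.] 2.0 z 0.0623 0.0044 [120.  91.  53.]
block top [106 197  83  34 376] [153. 214.] c [ 882. -365.] [111. 231.] 40.6 z 0.061 0
[... 6564 characters left out ...]
8.]
low [274 223  56  21 222] [301. 234.] c [514.  23.] [164.  69.] 51.1 z 0.0188 0.0041 [94. 68. 41.]
low [398 226  12   6  46] [403. 229.] c [ 305. -184.] [35. 18.] 42.8 z 0.0197 0.0043 [125.  74.  81.]
low [153 266  27  12 115] [167. 273.] c [670. 365.] [63. 23.] 68.1 z 0.0188 0.0039 [82. 72. 62.]
low [ 261  287   69  102 1625] [298. 347.] c [294. 283.] [ 88. 262.] 19.9 z 0.0213 0.0032 [167. 146. 116.]
low [ 55 291  39  28 213] [ 76. 309.] c [723. 556.] [29. 86.] 7.1 z 0.019 0.0042 [92. 86. 85.]
low [247 292  31  18 136] [262. 304.] c [410. 286.] [73. 36.] 64.1 z 0.0191 0.0041 [124.  99.  64.]
low [154 383  15  17  93] [162. 392.] c [397. 562.] [ 7. 34.] 20.5 z 0.0208 0.0041 [60. 56. 55.]
```

```bash
cat >> h.py <<'E'
def caseframe(o,deg):
    a=np.radians(deg); R=np.array([[np.cos(a),-np.sin(a),0],[np.sin(a),np.cos(a),0],[0,0,1.]])
    return np.array([o[0],o[1],0.]),R
def pitchR(Rc,p,s=1):
    p=np.radians(p); z=np.array([np.cos(p),0,-np.sin(p)]); x=s*np.array([np.sin(p),0,np.cos(p)])
    return Rc@np.stack([x,np.cross(z,x),z],1)
E
python3 - <<'E'
from h import *
print(robot.read_tcp_rot().round(3))
z=np.load("scene0.npz"); W=cloud("scene",z["im"],z["d"])
for (u,v) in [(362,228),(390,219),(418,211)]: print(u,v,W[v,u].round(3))
o,R=caseframe((.541,.002),-12.4)
for s in (1,-1):
  for p in (20,30,40,50,60,75,90):
    q=robot.ik(o+R@np.array([-.05,0,.055]),pitchR(R,p,s)); print(s,p,None if q is None else np.round(q,0))
E
```

```text
[[-0.963 -0.268 -0.   ]
 [-0.268  0.963  0.001]
 [ 0.     0.001 -1.   ]]
362 228 [0.477 0.056 0.006]
390 219 [0.402 0.089 0.009]
418 211 [0.32  0.121 0.002]
1 20 None
1 30 None
1 40 None
1 50 [ -20.    6.  -50. -140.   -7. -124.]
1 60 None
1 75 None
1 90 [ 24.  14. -35.   0. -41.  53.]
-1 20 None
-1 30 None
-1 40 None
-1 50 [ -20.    6.  -50. -140.   -7.   56.]
-1 60 None
-1 75 None
-1 90 [  24.   14.  -35.    0.  -41. -127.]
```

```bash
python3 - <<'E'
from h import *
o,R=caseframe((.541,.002),-12.4)
pt=o+R@np.array([-.05,0,.055])
for yaw in range(-70,91,10):
  _,Ry=caseframe((0,0),yaw)
  print(yaw,[ (p,s,[int(x) for x in q]) for p in (30,40,50,60,70,80) for s in (1,-1) for q in [robot.ik(pt,pitchR(Ry,p,s))] if q is not None])
E
```

```text
-70 [(30, 1, [51, 32, -57, 57, -60, -89]), (30, -1, [51, 32, -57, 57, -60, 90]), (40, 1, [48, 25, -57, 57, -53, -82]), (40, -1, [48, 25, -57, 57, -53, 97]), (50, 1, [44, 20, -57, 54, -46, -74]), (50, -1, [44, 20, -57, 54, -46, 105]), (60, 1, [40, 16, -55, 46, -40, -62]), (60, -1, [40, 16, -55, 46, -40, 117]), (70, 1, [36, 13, -50, 33, -36, -45]), (70, -1, [36, 13, -50, 33, -36, 134]), (80, 1, [31, 13, -43, 16, -36, -25]), (80, -1, [31, 13, -43, 16, -36, 154])]
-60 [(70, 1, [35, 11, -54, 40, -31, -41]), (70, -1, [35, 11, -54, 40, -31, 138]), (80, 1, [31, 12, -45, 18, -34, -16]), (80, -1, [31, 12, -45, 18, -34, 163])]
-50 [(80, 1, [31, 11, -46, 19, -31, -7]), (80, -1, [31, 11, -46, 19, -31, 172])]
-40 [(80, 1, [31, 10, -48, 19, -29, 2])]
-30 [(80, 1, [30, 10, -48, 19, -27, 12]), (80, -1, [30, 10, -48, 19, -27, -167])]
-20 [(80, 1, [29, 9, -48, 17, -26, 24]), (80, -1, [29, 9, -48, 17, -26, -155])]
-10 [(80, 1, [28, 9, -48, 14, -25, 38]), (80, -1, [28, 9, -48, 14, -25, -141])]
0 [(40, 1, [-34, 13, -57, -131, -35, -108]), (40, -1, [-34, 13, -57, -131, -35, 71]), (80, 1, [27, 9, -47, 10, -
[... 3080 characters left out ...]
2, -18, -47, -60, -149]), (50, -1, [-11, 22, -18, -47, -60, 30]), (60, 1, [-2, 18, -21, -38, -53, -162]), (60, -1, [-2, 18, -21, -38, -53, 17]), (70, -1, [7, 15, -25, -26, -46, 1]), (80, 1, [16, 13, -30, -13, -42, 163]), (80, -1, [16, 13, -30, -13, -42, -16])]
90 [(30, 1, [-21, 36, -8, -54, -82, -131]), (30, -1, [-21, 36, -8, -54, -82, 48]), (40, 1, [-16, 30, -11, -49, -74, -137]), (40, -1, [-16, 30, -11, -49, -74, 42]), (50, 1, [-10, 25, -14, -43, -66, -145]), (50, -1, [-10, 25, -14, -43, -66, 34]), (60, 1, [-2, 20, -18, -36, -58, -156]), (60, -1, [-2, 20, -18, -36, -58, 23]), (70, 1, [6, 17, -23, -26, -50, -169]), (70, -1, [6, 17, -23, -26, -50, 10]), (80, -1, [15, 14, -28, -13, -44, -6])]
```

```bash
cat >> h.py <<'E'
O,RC=caseframe((.541,.002),-12.4)
PSI=52.4
def lidpose(th,p,yc=-.02,gap=0.,back=0.,sd=None):
    """TCP pose with finger corner under lip edge at lid angle th(rad)"""
    _,Rz=caseframe((0,0),PSI); Rt=pitchR(Rz,p,-1); d=Rt[:,2]; u=-Rt[:,0]
    c,s=np.cos(th),np.sin(th); E=np.array([.038+(-.094*c+.042*s),yc,.034+(.094*s+.042*c)])
    pe=np.degrees(np.arctan2(np.sin(np.radians(p)),np.cos(np.radians(p))*np.cos(np.radians(PSI))))
    n=np.array([np.sin(np.radians(pe)),0,np.cos(np.radians(pe))])
    if sd is None: sd=min(.024,.014/max(.3,np.cos(np.radians(pe)-th)))
    yt=Rt[:,1]*np.sign(Rt[:,1]@n)
    tcp=E+sd*d-.0095*u-.021*yt-gap*n-back*d
    return O+RC@tcp, RC@Rt
E
python3 - <<'E'
from h import *
f=lambda q: None if q is None else np.round(q)
print("pre",lidpose(0,40,gap=.006,back=.07)[0].round(3),f(robot.ik(*lidpose(0,40,gap=.006,back=.07))))
P,Rt=lidpose(0,40,gap=.006,back=.07); print(f(robot.ik(P+[0,0,.12],Rt)))
for th in np.arange(0,1.61,.2):
  p=min(85,40+th*32); P,Rt=lidpose(th,p,gap=.004 if th==0 else 0); print(th.round(2),round(p),(RC.T@(P-O)*1000).round(),f(robot.ik(P,Rt)))
E
```

```text
pre [ 0.432 -0.015  0.095] [-30.   8. -37. -70. -50.  31.]
[-23.  -8. -32. -57. -54.   3.]
0.0 40 [-68.   2.  51.] [-26.  16. -36. -78. -46.  39.]
0.2 46 [-58.  -1.  72.] [-15.   9. -34. -66. -38.  16.]
0.4 53 [-47.  -4.  88.] [ -3.   6. -33. -51. -32.  -7.]
0.6 59 [-32.  -7. 102.] [  6.   5. -33. -35. -30. -29.]
0.8 66 [-15.  -9. 112.] [ 11.   5. -33. -22. -32. -44.]
1.0 72 [  3. -11. 119.] [ 13.   8. -30. -13. -37. -54.]
1.2 78 [ 23. -12. 121.] [ 15.  11. -26.  -7. -43. -60.]
1.4 85 [ 42. -14. 119.] [ 16.  15. -22.  -3. -49. -64.]
1.6 85 [ 61. -14. 112.] [ 15.  17. -20.  -3. -49. -63.]
```

```bash
python3 - <<'E'
from h import *
robot.move_gripper(0.0)
P,Rt=lidpose(0,40,gap=.006,back=.07)
robot.goto(P+[0,0,.12],Rt)
robot.servo_line(P,speed=.15)
P,Rt=lidpose(0,40,gap=.005)
robot.servo_line(P,speed=.06)
print(robot.read_t(),robot.read_position()-P,robot.read_force())
for n in ["scene","side"]:
    im,d=robot.grab_frame(n); cv2.imwrite(f"pics/{n}1.png",cv2.resize(im[120:270,220:460] if n=="scene" else im[130:300,220:460],None,fx=3,fy=3)[:,:,::-1])
E
```

```text
6.225 [-2.25754605e-05 -1.40688274e-04  2.18172945e-04] [-0.39449573 -0.24207703  0.08183134]
```

View pics/scene1.png

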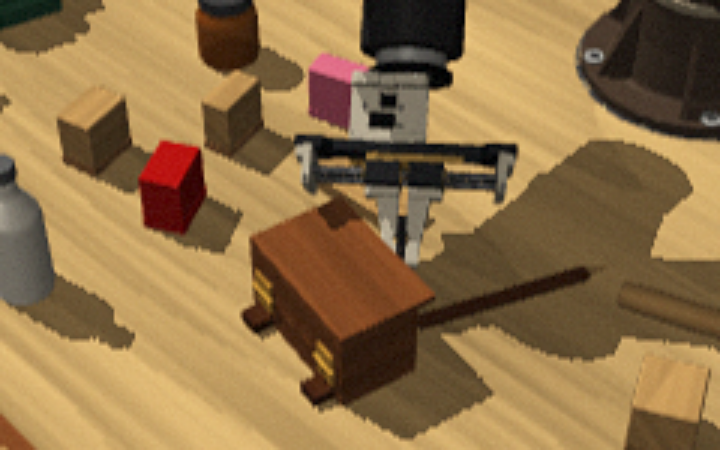

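View pics/side1.png

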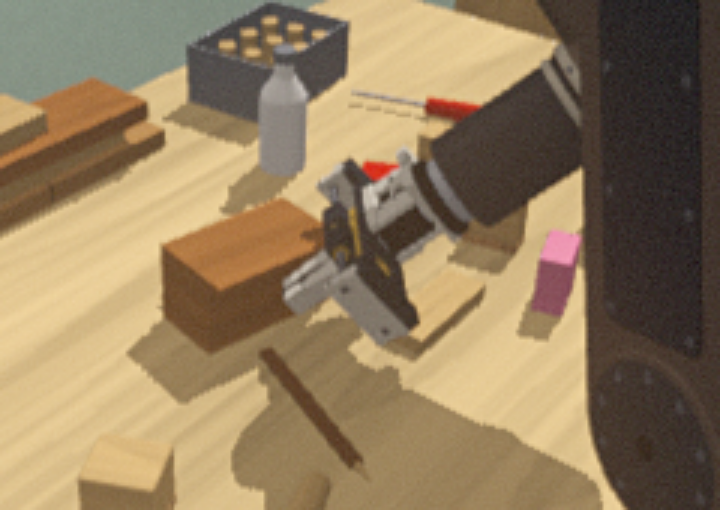

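The fingertips sit under the front lip at about (405,255) in the scene crop, and nothing is touching yet. I'll start lifting.

```bash
python3 - <<'E'
from h import *
for th in (0.1,.2,.35,.5):
  P,Rt=lidpose(th,40+th*32); robot.servo_line(P,Rt,speed=.08); print(th,robot.read_force().round(1))
for n in ["scene","side"]:
    im,d=robot.grab_frame(n); cv2.imwrite(f"pics/{n}2.png",cv2.resize(im[120:270,220:460] if n=="scene" else im[130:300,220:460],None,fx=3,fy=3)[:,:,::-1])
print(robot.read_t())
E
```

```text
0.1 [-1.2 -0.9 -0.5]
0.2 [-1.5 -0.3 -1.7]
0.35 [-1.3 -0.4 -0.3]
0.5 [-1.   0.3 -0.4]
7.8583
```

View pics/scene2.png

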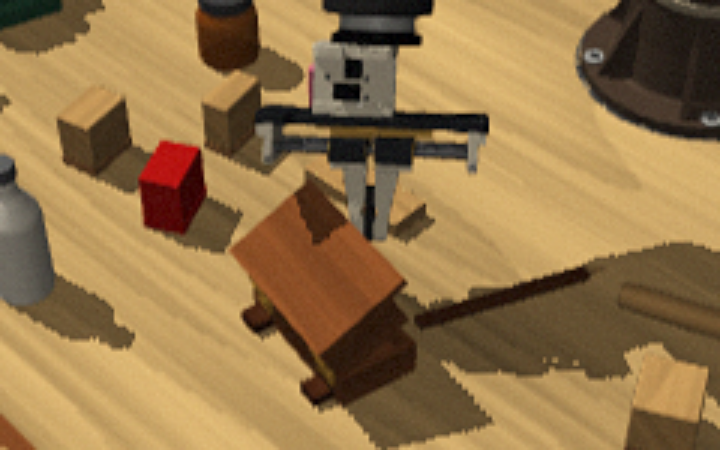

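View pics/side2.png

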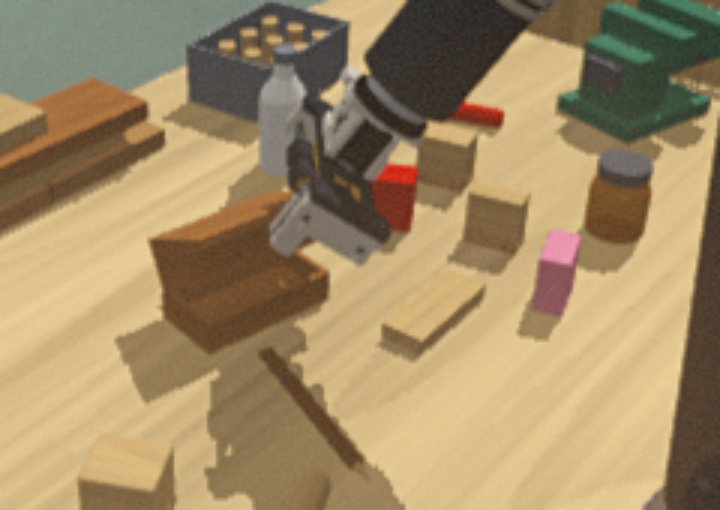

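The lid has lifted to about 0.4 rad on the fingers, so I'll keep going.

```bash
python3 - <<'E'
from h import *
for th in (.7,.9,1.1,1.25,1.4,1.55):
  P,Rt=lidpose(th,min(85,40+th*32)); robot.servo_line(P,Rt,speed=.09); print(th,robot.read_force().round(1))
for n in ["scene","side"]:
    im,d=robot.grab_frame(n); cv2.imwrite(f"pics/{n}3.png",cv2.resize(im[120:270,220:460] if n=="scene" else im[130:300,220:460],None,fx=3,fy=3)[:,:,::-1])
print(robot.read_t())
E
```

```text
0.7 [-0.9 -0.3  0.1]
0.9 [-0.2  0.1 -0.2]
1.1 [-0.1 -1.1  0.2]
1.25 [-1.7 -0.5 -0.4]
1.4 [-1.2  0.1 -0.2]
1.55 [-0.5  0.6 -0.2]
10.05
```

View pics/scene3.png

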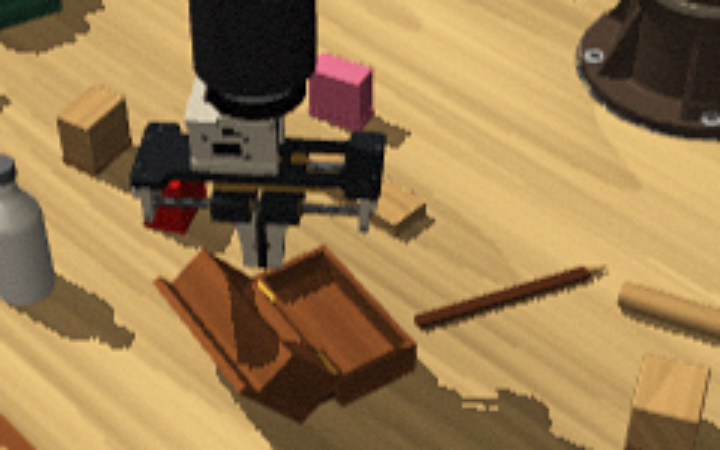

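View pics/side3.png

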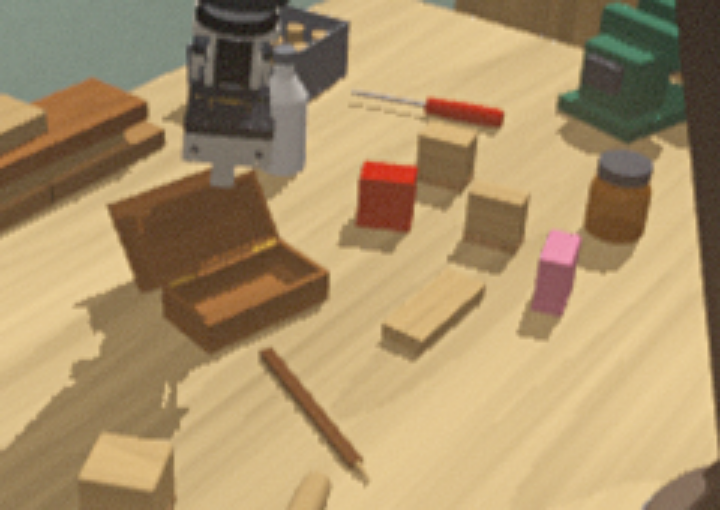

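The side view shows the lid resting open by itself, and the fingers look clear of it at (225,175). Next I'll take a wrist view of the tray with the jaws along the case's x.

```bash
cat >> h.py <<'E'
def downR(deg):
    """tool down, jaw axis y_t along world angle deg"""
    a=np.radians(deg); y=np.array([np.cos(a),np.sin(a),0]); z=np.array([0,0,-1.]); return np.stack([np.cross(y,z),y,z],1)
def viewpose(c,deg,z):
    R=downR(deg); return np.array([c[0],c[1],z])-.07*R[:,0]*np.array([1,1,0]),R
E
python3 - <<'E'
from h import *
p=robot.read_position()
robot.servo_line(p+RC@np.array([-.03,0,.05]),speed=.2)
print(robot.read_force().round(2))
for a in (-12.4,167.6):
    for nm,c,dg in (("tray",O,0),("nar",(.4185,-.261),25.9),("mid",(.531,-.3405),25.9),("wide",(.4285,.276),38.4)):
        for f in ("view","grasp"):
            P,R=viewpose(c,a+dg,.14) if f=="view" else (np.array([c[0],c[1],.034]),downR(a+dg))
            q=robot.ik(P,R); print(a,nm,f,None if q is None else np.round(q))
for n in ["side"]:
    im,d=robot.grab_frame(n); cv2.imwrite(f"pics/{n}4.png",cv2.resize(im[130:300,220:460],None,fx=3,fy=3)[:,:,::-1])
E
```

```text
[-0.42 -0.33 -0.47]
-12.4 tray view [ 14.  11. -24.   0. -54. 154.]
-12.4 tray grasp [ 21.  20. -30.   0. -41. 147.]
-12.4 nar view [ -17.   13.  -23.    0.  -55. -150.]
-12.4 nar grasp [  -9.   16.  -36.   -0.  -38. -157.]
-12.4 mid view [ -20.   25.   -5.    0.  -61. -146.]
-12.4 mid grasp [ -15.   27.  -18.    0.  -46. -152.]
-12.4 wide view [ 47.   9. -27.   0. -54. 159.]
-12.4 wide grasp [ 55.  17. -34.   0. -39. 151.]
167.6 tray view [ 27.  14. -21.   0. -55. -40.]
167.6 tray grasp [ 21.  20. -30.   0. -41. -33.]
167.6 nar view [ -0.   3. -34.   0. -53.  14.]
167.6 nar grasp [ -9.  16. -36.   0. -38.  23.]
167.6 mid view [ -9.  16. -18.   0. -56.  22.]
167.6 mid grasp [-15.  27. -18.   0. -46.  28.]
167.6 wide view [ 62.  11. -25.   0. -54. -36.]
167.6 wide grasp [ 55.  17. -34.   0. -39. -29.]
```

```bash
python3 - <<'E'
from h import *
P,R=viewpose(O,167.6,.15); robot.goto(P,R); 
T=toolT(); im,d=robot.grab_frame("wrist"); np.savez("w_tray.npz",im=im,d=d,T=T)
cv2.imwrite("pics/wtray.png",im[:,:,::-1]); print(robot.read_t())
W=cloud("wrist",im,d,T); 
C=(W-O)@RC
for lo,hi in ((.028,.040),(.002,.014)):
    m=(C[...,2]>lo)&(C[...,2]<hi)&(abs(C[...,0])<.06)&(abs(C[...,1])<.09)&(d>0); p=C[m]*1000
    print(lo,m.sum(),p.min(0).round(1),p.max(0).round(1),p.mean(0).round(1))
E
```

```text
11.1
0.028 6269 [-40.2 -74.6  28. ] [59.8 71.9 40. ] [18.3 -8.4 33.2]
0.002 9096 [-34.5 -68.8   4. ] [39.9 66.2 14. ] [-2.  -5.4  7.2]
```

View pics/wtray.png

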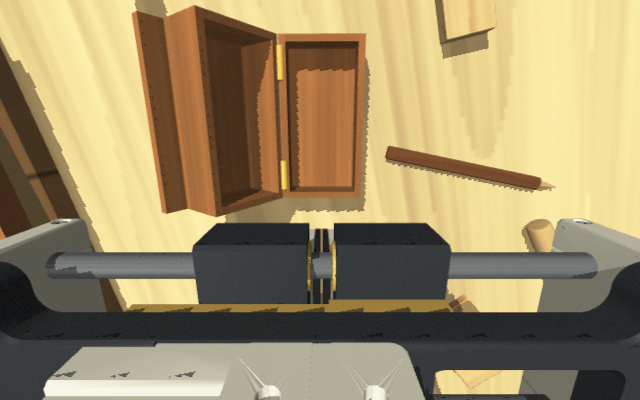

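View pics/side4.png

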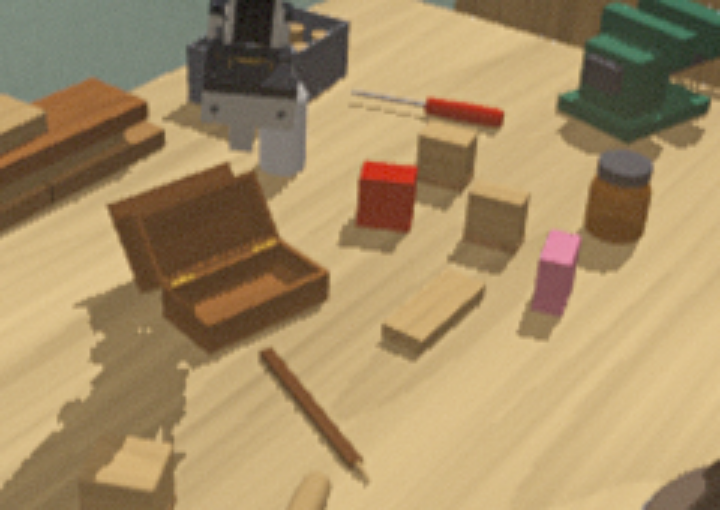

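```bash
cat >> h.py <<'E'
def rectify(im,T,o,R,z,x0,x1,y0,y1,mm=.25):
    """top view of plane z in frame (o,R); output col=x, row=-y"""
    c=robot.camera_info("wrist"); f=200/np.tan(np.radians(c["vfov"]/2)); M=np.linalg.inv(T@c["T_tool_cam"])
    xs=np.arange(x0,x1,mm)/1000; ys=np.arange(y1,y0,-mm)/1000; X,Y=np.meshgrid(xs,ys)
    P=np.stack([X,Y,np.full_like(X,z)],-1)@R.T+o; Q=P@M[:3,:3].T+M[:3,3]
    return cv2.remap(im,(Q[...,0]/Q[...,2]*f+c["cx"]).astype(np.float32),(Q[...,1]/Q[...,2]*f+c["cy"]).astype(np.float32),cv2.INTER_LINEAR)
E
python3 - <<'E'
from h import *
z=np.load("w_tray.npz"); r=rectify(z["im"],z["T"],O,RC,.034,-60,60,-90,90,.3)
g=r.copy()
for x in range(-60,60,10): cv2.line(g,(int((x+60)/.3),0),(int((x+60)/.3),6 if x else 15),(0,0,255),1)
for y in range(-90,90,10): cv2.line(g,(0,int((90-y)/.3)),(6 if y else 15,int((90-y)/.3)),(0,0,255),1)
cv2.imwrite("pics/rect.png",g[:,:,::-1])
E
```

```text
(no output)
```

View pics/rect.png

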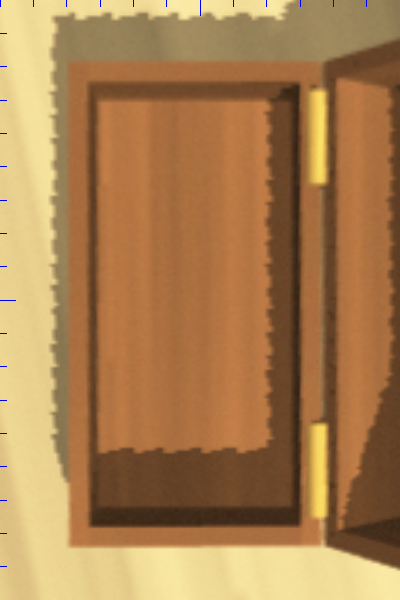

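```bash
cat >> h.py <<'E'
def edges(prof,n=8):
    """subpixel extrema of gradient: list (pos,strength)"""
    g=cv2.GaussianBlur(prof.reshape(-1,1).astype(np.float32),(1,1),0).ravel(); g=np.gradient(cv2.GaussianBlur(g.reshape(-1,1),(1,9),1.5).ravel())
    out=[]
    for i in range(2,len(g)-2):
        a=abs(g)
        if a[i]>=a[i-1] and a[i]>a[i+1] and a[i]>1.0:
            den=a[i-1]-2*a[i]+a[i+1]; out.append((i+.5*(a[i-1]-a[i+1])/den, g[i]))
    return out
E
python3 - <<'E'
from h import *
z=np.load("w_tray.npz"); mm=.3
r=rectify(z["im"],z["T"],O,RC,.034,-60,60,-90,90,mm).astype(float).sum(2)/3
for y in (-50,-30,-10,10,30,50):
    i=int((90-y)/mm); print("row y",y,[(round(-60+e*mm,1),round(s)) for e,s in edges(r[i-10:i+10].mean(0)) if -45<-60+e*mm<45 and abs(s)>2])
for x in (-25,-15,-5,5,15,25):
    i=int((x+60)/mm); print("col x",x,[(round(90-e*mm,1),round(s)) for e,s in edges(r[:,i-10:i+10].mean(1)) if 55<abs(90-e*mm)<80 and abs(s)>2])
E
```

```text
row y -50 [(np.float32(-42.0), -11), (np.float32(-33.5), -8), (np.float32(27.7), -5), (np.float32(30.1), 14), (np.float32(33.4), 8), (np.float32(38.0), -17), (np.float32(41.1), 8)]
row y -30 [(np.float32(-44.0), -10), (np.float32(-33.6), -8), (np.float32(-30.9), 8), (np.float32(20.5), -7), (np.float32(27.6), -5), (np.float32(30.0), 13), (np.float32(37.0), -7), (np.float32(41.0), 8)]
row y -10 [(np.float32(-43.9), -11), (np.float32(-33.5), -7), (np.float32(-30.9), 8), (np.float32(20.7), -6), (np.float32(27.6), -4), (np.float32(30.1), 10), (np.float32(37.1), -7), (np.float32(40.9), 7)]
row y 10 [(np.float32(-43.8), -9), (np.float32(-33.6), -7), (np.float32(-30.9), 8), (np.float32(20.5), -7), (np.float32(27.5), -5), (np.float32(30.1), 11), (np.float32(37.0), -7), (np.float32(41.0), 7)]
row y 30 [(np.float32(-44.4), -9), (np.float32(-33.6), -7), (np.float32(-31.0), 9), (np.float32(20.9), -7), (np.float32(27.5), -5), (np.float32(29.9), 13), (np.float32(36.9), -7), (np.float32(41.0), 7)]
row y 50 [(np.float32(-44.1), -10), (np.float32(-33.7), -6), (np.float32(-30.9), 8), (np.float32(20.6),
[... 288 characters left out ...]
6), (np.float32(60.0), 6), (np.float32(-61.9), -4), (np.float32(-67.9), 13), (np.float32(-74.0), 15)]
col x -5 [(np.float32(71.7), -3), (np.float32(65.6), -6), (np.float32(60.0), 5), (np.float32(-62.0), -4), (np.float32(-67.9), 13), (np.float32(-74.0), 15)]
col x 5 [(np.float32(71.7), -3), (np.float32(65.6), -6), (np.float32(59.9), 6), (np.float32(-61.9), -5), (np.float32(-67.8), 12), (np.float32(-73.7), 14)]
col x 15 [(np.float32(65.7), -7), (np.float32(59.9), 7), (np.float32(-61.9), -5), (np.float32(-67.8), 12), (np.float32(-73.7), 15)]
col x 25 [(np.float32(65.7), -7), (np.float32(63.7), -3), (np.float32(59.7), 3), (np.float32(-61.9), -5), (np.float32(-67.8), 12), (np.float32(-73.6), 15)]
```

The rectified view puts the tray's inner edges at x -33.6 and 30.0 (63.6 mm wide) and y -67.9 and 65.6 (133.5 mm long). That matches the given 64 x 134 mm. I'll correct the case pose and look at the wide block.

```bash
cat >> h.py <<'E'
OW=O+RC@np.array([-.0018,-.0011,0]); YAWW=-12.25; _,RW=caseframe((0,0),YAWW)
def look(c,deg,name,z=.15,half=50,plane=.062,goto=True):
    if goto:
        P,R=viewpose(c,deg+180,z); robot.goto(P,R)
    T=toolT(); im,d=robot.grab_frame("wrist"); np.savez(f"w_{name}.npz",im=im,d=d,T=T)
    o,R=caseframe(c,deg); r=rectify(im,T,o,R,plane,-half,half,-half,half,.25)
    cv2.imwrite(f"pics/r_{name}.png",r[:,:,::-1]); cv2.imwrite(f"pics/w_{name}.png",im[:,:,::-1])
    return r
E
python3 - <<'E'
from h import *
r=look((.4285,.276),26,"wide")
robot.move_gripper(1.0)
print(robot.read_t(),robot.read_position())
g=r.astype(float).sum(2)/3
for y in (-20,-10,0,10,20):
    i=int((50-y)/.25); print("row y",y,[(round(float(-50+e*.25),1),round(float(s))) for e,s in edges(g[i-8:i+8].mean(0)) if abs(s)>3])
for x in (-20,-10,0,10,20):
    i=int((50+x)/.25); print("col x",x,[(round(float(50-e*.25),1),round(float(s))) for e,s in edges(g[:,i-8:i+8].mean(1)) if abs(s)>3])
E
```

```text
13.7833 [0.39781368 0.33889787 0.14999974]
row y -20 [(-31.5, -6), (-29.6, 5), (26.3, -4), (28.3, 5)]
row y -10 [(-31.8, -8), (-29.8, 4), (26.4, -6), (28.0, 5)]
row y 0 [(-31.9, -4), (-29.7, 4), (26.9, -6), (28.5, 5)]
row y 10 [(-31.7, -6), (-29.8, 5), (26.9, -7), (30.7, 8)]
row y 20 [(-32.0, -7), (-30.0, 5), (26.9, -8), (32.4, 8)]
col x -20 [(34.3, -3), (24.5, 9), (-26.5, -5)]
col x -10 [(24.7, 9), (-26.5, -6), (-27.6, 3)]
col x 0 [(24.8, 9), (-26.5, -5)]
col x 10 [(24.7, 9), (-26.6, -5)]
col x 20 [(24.9, 9), (-26.6, -4)]
```

View pics/r_wide.png

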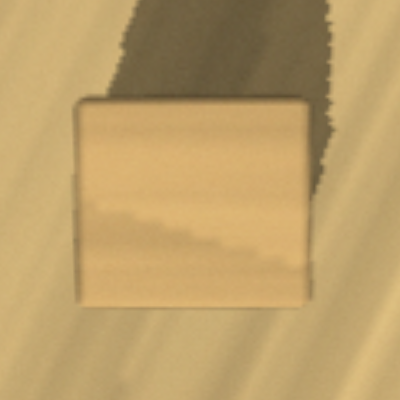

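View pics/w_wide.png

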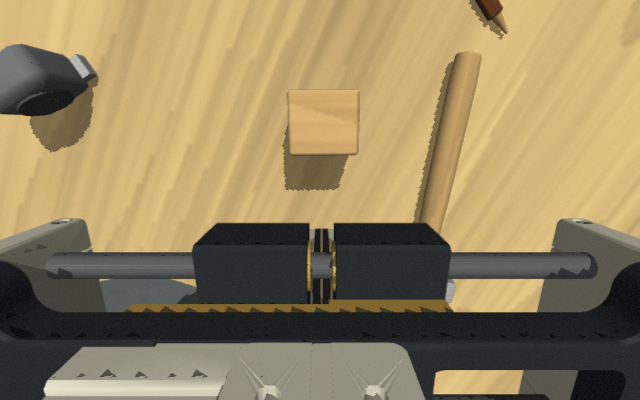

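The wide block's top shows clean edges, centred about (-1.75,-0.6) mm from my guess and turned 0.5° more. I'll grasp it across its 60 mm side.

```bash
cat >> h.py <<'E'
def grasp(c,deg,zt=.034):
    R=downR(deg+180); P=np.array([c[0],c[1],.10]); robot.servo_line(P,R,speed=.2)
    robot.servo_line([c[0],c[1],zt],speed=.12); robot.move_gripper(0.0)
    print("grip",robot.read_grip_width(),robot.read_force().round(1),robot.read_t())
E
python3 - <<'E'
from h import *
o,R=caseframe((.4285,.276),26); c=o+R@np.array([-.00175,-.0006,0])
print(c); grasp(c,26.5)
robot.servo_line([c[0],c[1],.13],speed=.2)
print(robot.read_grip_width(),robot.read_force().round(1),robot.read_position())
T=toolT(); im,d=robot.grab_frame("wrist"); cv2.imwrite("pics/hold.png",im[:,:,::-1]); np.savez("w_hold.npz",im=im,d=d,T=T)
E
```

```text
[0.42719013 0.27469357 0.        ]
grip 0.6768310317055954 [-0.8 -0.7  5.4] 15.6333
0.6847796514738195 [-0.2  0.8 -2.1] [0.4265322  0.27413705 0.12900033]
```

View pics/hold.png

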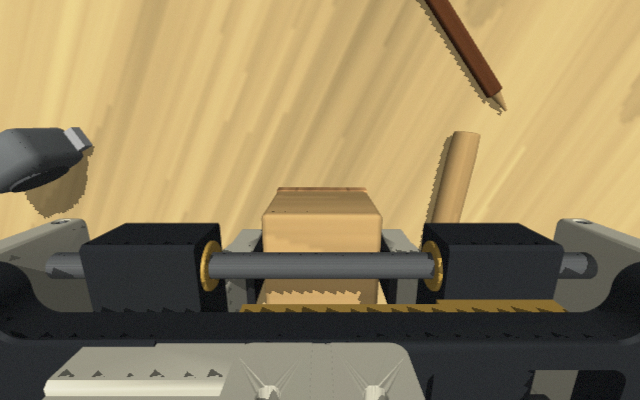

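```bash
python3 - <<'E'
from h import *
z=np.load("w_hold.npz"); c=robot.camera_info("wrist"); f=200/np.tan(np.radians(c["vfov"]/2)); M=np.linalg.inv(c["T_tool_cam"])
for p in ((.027,.0,-.028),(.026,0,-.028),(.027,.03,-.028),(.027,-.03,-.028),(.027,0,.034)):
    q=M@np.array([*p,1]); print(p,q[0]/q[2]*f+c["cx"],q[1]/q[2]*f+c["cy"])
g=z["im"].astype(float).sum(2)/3
print([(round(float(e),1),round(float(s))) for e,s in edges(g[175:245,300:345].mean(1))],"+175")
print([(round(float(e),1),round(float(s))) for e,s in edges(g[218:240,225:415].mean(0))],"+225")
print([(round(float(e),1),round(float(s))) for e,s in edges(g[195:210,225:415].mean(0))],"+225 mid")
E
```

```text
(0.027, 0.0, -0.028) 320.79744395394596 214.85746780926198
(0.026, 0, -0.028) 320.7989004256681 216.8422301005204
(0.027, 0.03, -0.028) 383.4868614757188 214.8268019541969
(0.027, -0.03, -0.028) 258.100319299761 214.888137434434
(0.027, 0, 0.034) 320.86650513060346 186.79283820560374
[(11.6, -14), (17.3, -2), (20.9, 2), (25.7, 1), (30.8, 2), (38.8, 11), (44.3, -2)] +175
[(10.0, -3), (34.3, -8), (38.8, 10), (153.8, -10), (158.3, 8), (179.5, 3)] +225
[(10.9, 2), (19.6, -3), (35.9, 1), (46.2, -5), (148.8, 6), (183.6, 1)] +225 mid
```

```bash
cat >> h.py <<'E'
def cpt(x,y,z): return OW+RW@np.array([x,y,z])
RT=downR(YAWW+180)
def lower(x,y,zs=.034,z0=.075,lim=6.):
    """held block: sole is zs below TCP. step down into tray, watching force"""
    robot.servo_line(cpt(x,y,z0),RT,speed=.12); f0=robot.read_force()
    for z in list(np.arange(z0-.007,.0445,-.006))+[.0455,.044,.043,.0425,.042]:
        robot.servo_line(cpt(x,y,z),speed=.05); f=robot.read_force()-f0
        print(round(float(z)*1000,1),(RW.T@f).round(1))
        if abs(f[2])>lim or np.linalg.norm(f[:2])>lim+4: print("STOP"); return float(z)
    return float(z)
E
python3 - <<'E'
from h import *
robot.servo_line([.43,.27,.16],speed=.25)
robot.servo_line(cpt(0,.038,.15),RT,speed=.3)
print(robot.read_t())
print(lower(0,.038),robot.read_t(), RW.T@(robot.read_position()-OW))
E
```

```text
17.6083
68.0 [-1.1  0.6 -0.1]
62.0 [-0.3  0.2  0.1]
56.0 [-1.1  0.9 -0.3]
50.0 [-0.5  0.6 -0.3]
45.5 [-0.9 -0.8 -0.6]
44.0 [-1.1  1.4  0.5]
43.0 [-0.1 -0.9 -0.6]
42.5 [-0.4  0.9  0.2]
42.0 [-2.8 -0.9  4.2]
0.042 20.725 [6.80522302e-05 3.80046612e-02 4.23642567e-02]
```

The block reached the floor at TCP z 42 mm with no wall contact. I'll slide it to the +y wall, release it and go look at the middle block.

```bash
cat >> h.py <<'E'
def slide(y0,sgn,maxd,lim=6.,z=.0422):
    f0=RW.T@robot.read_force(); y=y0
    while abs(y-y0)<maxd-1e-6:
        y+=sgn*.0005; robot.servo_line(cpt(0,y,z),speed=.02); f=RW.T@robot.read_force()-f0
        if abs(f[1])>lim: break
    print("slide end",round(y*1000,1),f.round(1)); return y
def release(y):
    robot.move_gripper(1.0); robot.servo_line(cpt(0,y,.13),speed=.25)
E
python3 - <<'E'
from h import *
y=slide(.038,1,.004); release(y); print(robot.read_t())
r=look((.531,-.3405),13.5,"mid")
print(robot.read_t())
g=r.astype(float).sum(2)/3
for y in (-14,-7,0,7,14):
    i=int((50-y)/.25); print("row y",y,[(round(float(-50+e*.25),1),round(float(s))) for e,s in edges(g[i-8:i+8].mean(0)) if abs(s)>3])
for x in (-20,-10,0,10,20):
    i=int((50+x)/.25); print("col x",x,[(round(float(50-e*.25),1),round(float(s))) for e,s in edges(g[:,i-8:i+8].mean(1)) if abs(s)>3])
E
```

```text
slide end 41.5 [ 3.4 -8.2  2.9]
23.675
24.9333
row y -14 [(-32.4, -6), (-30.2, 5), (26.1, -6), (27.5, 7)]
row y -7 [(-32.0, -8), (-30.2, 6), (26.3, -6), (27.7, 6)]
row y 0 [(-32.1, -7), (-29.9, 5), (26.4, -6), (27.9, 7)]
row y 7 [(-31.6, -10), (-29.7, 6), (26.5, -3), (28.0, 7)]
row y 14 [(-31.7, -7), (-29.5, 7), (28.3, 5)]
col x -20 [(16.9, 10), (-23.6, 5)]
col x -10 [(16.6, 10), (-23.6, 6)]
col x 0 [(16.5, 10), (-22.5, -3), (-23.6, 5)]
col x 10 [(16.3, 10), (-24.0, 5)]
col x 20 [(18.1, -4), (15.9, 10), (-24.4, 5)]
```

View pics/r_mid.png

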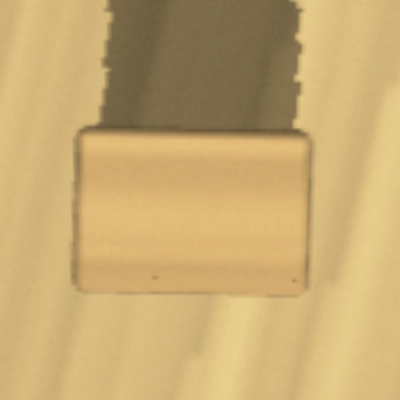

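View pics/w_mid.png

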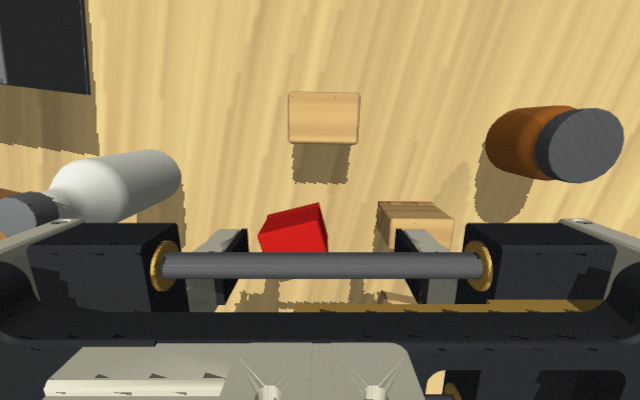

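```bash
python3 - <<'E'
from h import *
o,R=caseframe((.531,-.3405),13.5); c=o+R@np.array([-.00195,-.0028,0])
print(c); grasp(c,12.3)
robot.servo_line([c[0],c[1],.16],speed=.25)
T=toolT(); im,d=robot.grab_frame("wrist"); cv2.imwrite("pics/hold2.png",im[:,:,::-1]); np.savez("w_hold.npz",im=im,d=d,T=T)
print(robot.read_grip_width(),robot.read_force().round(1),robot.read_position())
cc=robot.camera_info("wrist"); f=200/np.tan(np.radians(cc["vfov"]/2)); M=np.linalg.inv(cc["T_tool_cam"])
for p in ((.021,.0,-.028),(.021,0,.034)):
    q=M@np.array([*p,1]); print(p,q[0]/q[2]*f+cc["cx"],q[1]/q[2]*f+cc["cy"])
g=im.astype(float).sum(2)/3
print([(round(float(e)+175,1),round(float(s))) for e,s in edges(g[175:250,300:345].mean(1))])
robot.servo_line(cpt(0,.0595,.16),RT,speed=.3)   # camera over the tray's -y part / middle
T=toolT(); im,d=robot.grab_frame("wrist"); cv2.imwrite("pics/tray2.png",im[:,:,::-1]); np.savez("w_tray2.npz",im=im,d=d,T=T)
print(robot.read_t())
E
```

```text
[ 0.52975753 -0.34367785  0.        ]
grip 0.6815955454986397 [-0.5 -0.1  2.4] 26.7917
0.6843726847714081 [-0.3  0.4 -1.8] [ 0.52890899 -0.3432493   0.15891774]
(0.021, 0.0, -0.028) 320.5917701394232 226.774179805072
(0.021, 0, 0.034) 320.70884423168815 195.32712274050584
[(195.0, -18), (198.9, 2), (201.7, -3), (206.1, 2), (211.5, -2), (216.2, 2), (225.6, 11), (242.2, 2)]
29.0333
```

View pics/hold2.png

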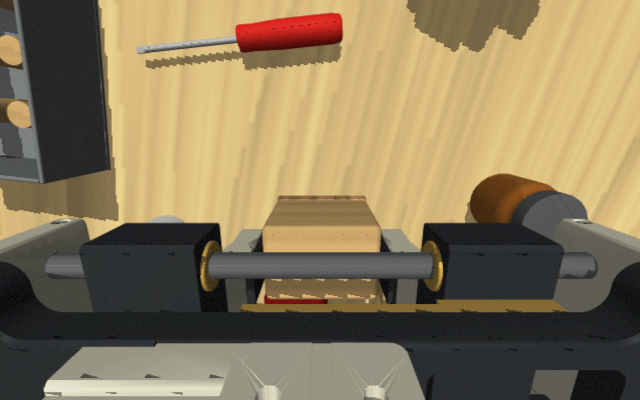

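View pics/tray2.png

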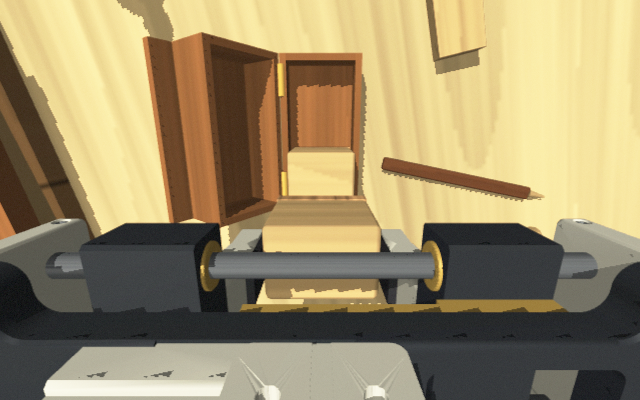

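The middle block is held centred, and the wide one stands in the tray with its top's -y edge near row 149. I'll measure that edge on the z=70 mm plane.

```bash
python3 - <<'E'
from h import *
z=np.load("w_tray2.npz")
for pl,xs in ((.070,(-20,-10,0,10,20)),(.034,(-20,0,20))):
    r=rectify(z["im"],z["T"],OW,RW,pl,-60,60,-90,90,.3).astype(float).sum(2)/3
    for x in xs:
        i=int((x+60)/.3); print(pl,x,[(round(float(90-e*.3),1),round(float(s))) for e,s in edges(r[:,i-8:i+8].mean(1)) if abs(s)>3 and -80<90-e*.3<40])
r=rectify(z["im"],z["T"],OW,RW,.07,-60,60,-90,90,.3); rr=r.astype(float).sum(2)/3; i=int((90-30)/.3)
print([(round(float(-60+e*.3),1),round(float(s))) for e,s in edges(rr[i-8:i+8].mean(0))if abs(s)>3])
E
```

```text
0.07 -20 [(12.9, -10), (-40.5, -9), (-55.5, -5), (-59.7, 14), (-64.9, 13)]
0.07 -10 [(12.9, -9), (8.7, -4), (-40.3, -8), (-55.5, -5), (-59.7, 14), (-64.9, 17)]
0.07 0 [(12.9, -10), (8.8, -4), (-40.2, -7), (-55.6, -4), (-59.7, 14), (-64.9, 16)]
0.07 10 [(13.0, -9), (9.0, -3), (-40.0, -8), (-55.7, -6), (-59.7, 14), (-64.9, 17)]
0.07 20 [(12.9, -9), (8.5, -9), (-55.6, -5), (-59.7, 14), (-64.9, 17)]
0.034 -20 [(16.4, -8), (-44.2, -7), (-62.1, -4), (-66.9, 14), (-72.8, 14)]
0.034 0 [(16.3, -9), (11.5, -4), (-44.5, -7), (-62.1, -4), (-66.9, 13), (-72.8, 15)]
0.034 20 [(16.4, -8), (11.4, -4), (-44.7, -8), (-62.1, -5), (-66.9, 13), (-72.8, 15)]
[(-59.0, 5), (-53.9, 7), (-37.0, -12), (-32.9, -8), (-29.5, 14), (28.9, -13), (31.0, 4), (34.5, -11), (37.2, 7), (51.5, -7)]
```

```bash
python3 - <<'E'
from h import *
robot.servo_line(cpt(0,-.0105,.12),RT,speed=.3)
print(lower(0,-.0105),robot.read_t())
y=slide(-.0105,1,.003,lim=4.); release(y); print(robot.read_t())
r=look((.4185,-.261),13.5,"nar")
g=r.astype(float).sum(2)/3
for y in (-10,-5,0,5,10):
    i=int((50-y)/.25); print("row y",y,[(round(float(-50+e*.25),1),round(float(s))) for e,s in edges(g[i-8:i+8].mean(0)) if abs(s)>3])
for x in (-20,-10,0,10,20):
    i=int((50+x)/.25); print("col x",x,[(round(float(50-e*.25),1),round(float(s))) for e,s in edges(g[:,i-8:i+8].mean(1)) if abs(s)>3])
print(robot.read_t())
E
```

```text
68.0 [ 1.8 -0.7 -0. ]
62.0 [ 2.  -0.1 -0.5]
56.0 [ 2.  -1.3 -0.7]
50.0 [ 2.   0.4 -0.4]
45.5 [ 0.9 -1.4  0.9]
44.0 [ 2.1 -0.3 -0.5]
43.0 [ 2.1 -0.5 -0.4]
42.5 [ 1.9 -0.9 -0.4]
42.0 [ 0.2 -1.   4.7]
0.042 32.3167
slide end -7.5 [ 1.9 -4.4  2.4]
35.0167
row y -10 [(-32.6, -7), (-30.6, 6), (25.6, -4), (27.0, 4)]
row y -5 [(-32.7, -7), (-30.5, 5), (25.7, -5), (27.2, 6)]
row y 0 [(-32.4, -6), (-30.4, 5), (25.9, -5), (27.3, 6)]
row y 5 [(-32.3, -7), (-30.4, 6), (26.0, -4), (27.4, 6)]
row y 10 [(-32.3, -7), (-30.2, 5), (27.3, 5)]
col x -20 [(47.8, -8), (12.4, 9), (-17.0, -5), (-18.1, 4)]
col x -10 [(49.1, -4), (47.5, -7), (14.2, -3), (12.1, 8), (-16.9, -4), (-18.1, 5)]
col x 0 [(49.1, -10), (14.2, -3), (12.0, 8), (-16.9, -3), (-18.1, 3)]
col x 10 [(48.4, -11), (11.9, 9), (-18.8, 3)]
col x 20 [(48.3, -11), (13.9, -3), (11.9, 8)]
35.9917
```

View pics/r_nar.png

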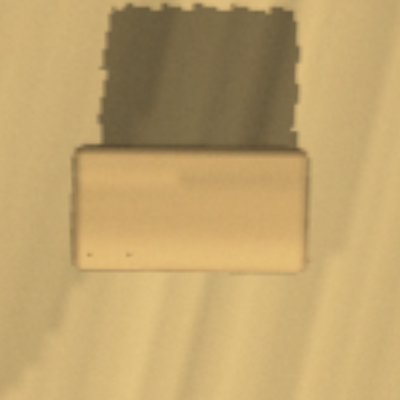

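View pics/w_nar.png

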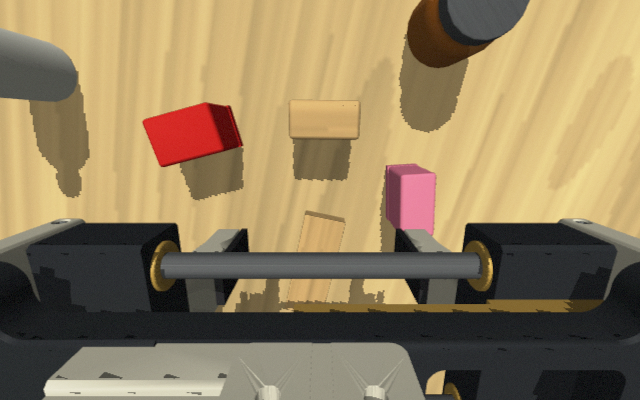

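```bash
python3 - <<'E'
from h import *
o,R=caseframe((.4185,-.261),13.5); c=o+R@np.array([-.0026,-.00205,0])
print(c); grasp(c,12.8)
robot.servo_line([c[0],c[1],.16],speed=.25)
T=toolT(); im,d=robot.grab_frame("wrist")
print(robot.read_grip_width(),robot.read_force().round(1))
cc=robot.camera_info("wrist"); f=200/np.tan(np.radians(cc["vfov"]/2)); M=np.linalg.inv(cc["T_tool_cam"])
for p in ((.016,.0,-.028),(.016,0,.034)):
    q=M@np.array([*p,1]); print(p,q[0]/q[2]*f+cc["cx"],q[1]/q[2]*f+cc["cy"])
g=im.astype(float).sum(2)/3
print([(round(float(e)+175,1),round(float(s))) for e,s in edges(g[175:250,300:345].mean(1))])
robot.servo_line(cpt(0,.04,.16),RT,speed=.3)
T=toolT(); im,d=robot.grab_frame("wrist"); cv2.imwrite("pics/tray3.png",im[:,:,::-1]); np.savez("w_tray3.npz",im=im,d=d,T=T)
for pl,xs in ((.070,(-20,-10,0,10,20)),(.034,(-20,0,20))):
    r=rectify(im,T,OW,RW,pl,-60,60,-90,90,.3).astype(float).sum(2)/3
    for x in xs:
        i=int((x+60)/.3); print(pl,x,[(round(float(90-e*.3),1),round(float(s))) for e,s in edges(r[:,i-8:i+8].mean(1)) if abs(s)>3 and -80<90-e*.3<20])
print(robot.read_t())
E
```

```text
[ 0.4164504  -0.26360032  0.        ]
grip 0.6819503513870275 [-1.4  1.7  5. ] 37.85
0.6798759016073401 [ 0.1  0.  -1.4]
(0.016, 0.0, -0.028) 320.6073382443787 236.39401270913282
(0.016, 0, 0.034) 320.71938006919356 202.25246052253198
[(201.8, -17), (205.7, 3), (208.4, -4), (212.0, 2), (215.6, -2), (220.4, 3), (234.4, 13)]
0.07 -20 [(13.0, -13), (10.9, 11), (-28.7, -12), (-44.4, -9), (-59.5, -5), (-62.3, 14), (-67.4, 14)]
0.07 -10 [(13.0, -13), (10.9, 11), (-28.7, -12), (-44.5, -8), (-59.4, -5), (-62.3, 14), (-67.4, 16)]
0.07 0 [(13.0, -13), (10.9, 11), (-28.7, -13), (-44.1, -7), (-59.5, -4), (-62.3, 14), (-67.4, 15)]
0.07 10 [(13.0, -13), (10.9, 11), (-28.7, -11), (-44.0, -8), (-59.5, -5), (-62.3, 14), (-67.4, 16)]
0.07 20 [(13.0, -13), (10.9, 11), (-28.9, -16), (-59.5, -5), (-62.3, 14), (-67.4, 16)]
0.034 -20 [(19.3, -12), (17.0, 10), (-28.5, -12), (-46.0, -7), (-63.8, -5), (-67.0, 13), (-72.8, 14)]
0.034 0 [(19.3, -13), (17.0, 10), (-28.5, -12), (-46.0, -6), (-63.7, -4), (-67.0, 13), (-72.8, 14)]
0.034 20 [(19.3, -12), (16.9, 10), (-28.5, -11), (-46.7, -8), (-63.7, -5), (-67.0, 13), (-72.8, 14)]
39.85
```

View pics/tray3.png

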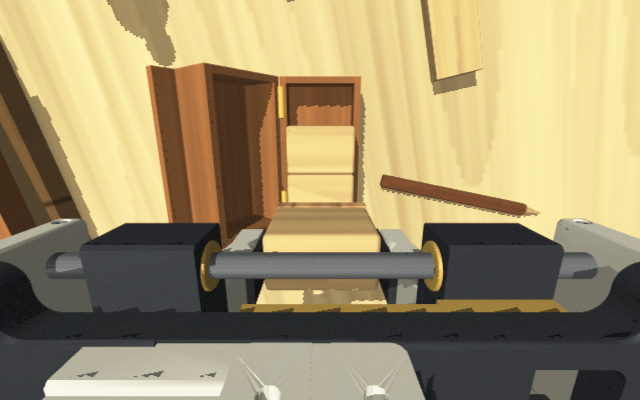

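The middle block's free face is at y -29 and the far wall at -67, which leaves 38 mm for the 32 mm block. I'll insert it at y -48.

```bash
python3 - <<'E'
from h import *
robot.servo_line(cpt(0,-.0482,.13),RT,speed=.25)
print(lower(0,-.0482),robot.read_t())
release(-.0482); print(robot.read_t(),robot.read_force().round(2))
P,R=viewpose(OW,167.75,.2); robot.servo_line(P,R,speed=.25)
T=toolT(); im,d=robot.grab_frame("wrist"); cv2.imwrite("pics/tray4.png",im[:,:,::-1])
C=(cloud("wrist",im,d,T)-OW)@RW
m=(C[...,2]>.06)&(C[...,2]<.08)&(abs(C[...,0])<.03)&(abs(C[...,1])<.067)
for a,b in ((15,62),(-25,8),(-62,-35)):
    k=m&(C[...,1]>a/1000)&(C[...,1]<b/1000)&(abs(C[...,0])<.025); p=C[k]; A=np.c_[p[:,:2],np.ones(len(p))]; s=np.linalg.lstsq(A,p[:,2],rcond=None)[0]; print(a,b,len(p),(p[:,2].mean()*1000).round(1),s[:2].round(3))
for pl in (.07,):
    r=rectify(im,T,OW,RW,pl,-60,60,-90,90,.3).astype(float).sum(2)/3
    i=int(60/.3); print([(round(float(90-e*.3),1),round(float(s))) for e,s in edges(r[:,i-8:i+8].mean(1)) if abs(s)>3])
    for y in (40,-8,-48):
        i=int((90-y)/.3); print(y,[(round(float(-60+e*.3),1),round(float(s))) for e,s in edges(r[i-8:i+8].mean(0)) if abs(s)>3])
for n in ["scene","side"]:
    im,d=robot.grab_frame(n); cv2.imwrite(f"pics/{n}5.png",im[:,:,::-1])
print(robot.read_t())
E
```

```text
68.0 [ 0.8  0.5 -0.9]
62.0 [ 0.2  0.8 -0.5]
56.0 [ 0.4 -0.1 -1. ]
50.0 [ 0.4  0.9 -0.3]
45.5 [0.3 1.  0.8]
44.0 [ 0.6  0.3 -1.7]
43.0 [-0.2  0.6 -0.4]
42.5 [-0.1  0.6 -0.7]
42.0 [-1.5  1.4  3.9]
0.042 43.325
44.525 [ 0.39 -0.1  -0.3 ]
15 62 2315 69.1 [-0.001 -0.   ]
-25 8 1823 69.1 [-0.001 -0.001]
-62 -35 1671 69.1 [-0.001  0.001]
[(64.8, 9), (13.4, -11), (11.1, 10), (-28.3, -15), (-33.3, 10), (-63.2, -15), (-64.9, 13)]
40 [(-39.8, -9), (-33.6, -7), (-29.5, 11), (28.7, -12), (31.3, 8), (35.2, -15), (37.8, 6), (52.8, -6)]
-8 [(-40.5, -10), (-33.5, -6), (-29.6, 15), (28.7, -11), (34.3, -6), (37.8, 8), (52.9, -6)]
-48 [(-36.1, -8), (-28.8, 9), (28.7, -9), (31.3, 8), (35.2, -15), (37.9, 7), (41.7, -4)]
45.375
```

View pics/tray4.png

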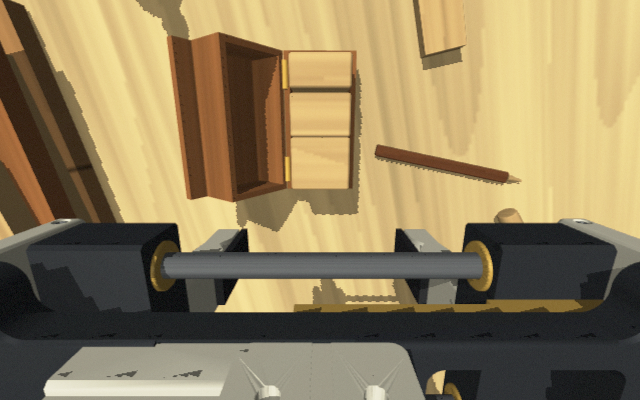

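View pics/side5.png

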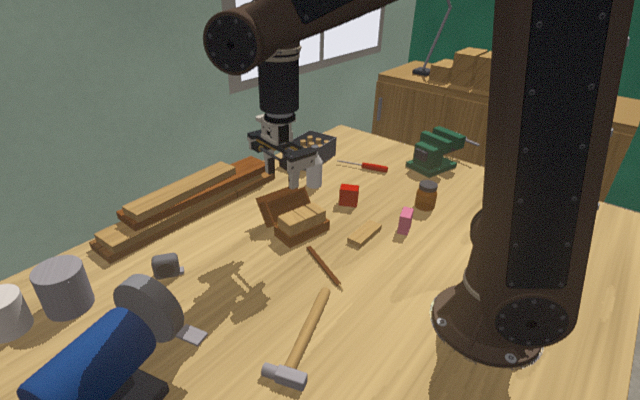

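View pics/scene5.png

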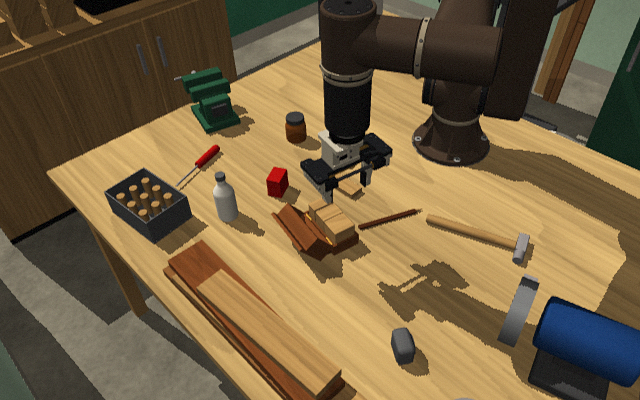

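```bash
python3 - <<'E'
from h import *
z=np.load("w_tray3.npz"); C=(cloud("wrist",z["im"],z["d"],z["T"])-OW)@RW
p=C[110:190,222:250].reshape(-1,3); p=p[abs(p[:,1])<.05]
c=np.median(p,0); p=p[np.linalg.norm(p-c,axis=1)<.03]
s=np.linalg.svd(p-p.mean(0)); n=s[2][2]; print(len(p),p.mean(0).round(3),n.round(3),s[1][2]/len(p)**.5, "angle",np.degrees(np.arctan2(n[0],n[2])))
robot.job_done()
E
```

```text
1590 [ 0.085 -0.006  0.027] [ 0.805 -0.002 -0.594] 0.0006570606686505475 angle 126.41547179691034
the job is handed in; nothing more can be done
```

The lid is open on its stop and all three sanding blocks are standing in the tray. I handed the job in at about 45 s of the 72 s allowed; `job_done` gave no verdict.

**What I did:** I lifted the lid by its lip with the shut fingers until it fell open. I then gripped each block across its 60 mm side and lowered it into the tray while watching the force. I slid the wide and middle blocks towards +y before placing the narrow one.

**Last checks:**
- **Lid:** it measures about 126.4° (2.206 rad), and the robot was clear of it in the last pictures.
- **Blocks:** all three tops are level within about 0.001 rad. They measure 69.1 mm high against the expected 70 mm, within the camera's accuracy. Each felt the floor at the expected height, and no wall contact showed while lowering.
- **Position in the tray:** the wide block's top is centred within about 1 mm of the tray in x. The other two gave less complete edge readings, all within 1 to 2 mm. The fitted row spans y -65 to +65 mm, inside the ±67 mm tray.
- **Other things on the bench:** in the final pictures the bystanders look unmoved. I judged that by eye and did not measure it.

**Disagreements:** while sliding to the +y wall, the wide block slipped about 1.5 mm in the jaws. A later view showed it against the wall as intended. The first overview estimate of the case was also about 2 mm off from the wrist camera, so I used the wrist measurement.

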